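# Lean a control panel on its sloping stand and close the bail

### The job

Take the grey control panel out of the wooden rack and lean it in the blue sloping stand: dials facing outwards, bottom edge down on the ledge behind the lip, back flat against the backrest, roughly centred. Set it down without letting it drop or topple, and only then swing the stand's orange bail up and over until its bar rests against the front of the panel. Leave the rest of the things on the bench alone.

Things in the scene. Friction and masses are not known exactly. Their poses are not given: they have to be found in the camera images.
- panel: Loose control panel, a rigid slab 180 wide (its y), 125 tall (its z), 12 thick (its x), about 0.55 kg. Grey front on +x with two white dials and a green and a red button in the lower half; bare aluminium back. Origin: centre of the bottom edge, mid-thickness. Starts upright in one of the rack's two slots, front towards the rack's +x; grip it by the plain top edge.
- panel_face (a point): Centre of the panel's front face: 6 in front of its mid-plane, 62.5 above its bottom edge.
- rack: Fixed wooden rack, base 150 (x) x 210 (y) x 20 high. Two slots at x = -35 and +35 of its frame, each 15 wide between pairs of uprights at y = -78 and +78 (20 wide in y, tops 80 above the bench). Slabs stand on the base top, 20 above the bench. Origin: centre of its underside.
- stand: Fixed blue stand, base 190 x 225 x 12. Origin on the bench below the middle of the cradle's bottom rear corner line; z up, +x is the side that the panel must face and on which the bail lies.
- cradle: Steel cradle on the stand, its top tilted 30 degrees towards the stand's -x. Origin: middle of the corner of backrest and ledge, 35 above the bench. z: up the backrest (150 wide, 82 tall, face at x=0); x: out of it; y: along the ledge (160 wide, at z=0). Lip 18 tall, 5 thick, inner face at x=20. The panel, fully home, has its origin at (6,0,0) and the cradle's axes.
- bail (a joint): Hinge of the U-shaped bail (rad). At 0 (open stop) its arms rise 40 degrees above level on the stand's +x side; it grows as the bail swings up and over to the backrest (arm angle = 40 degrees + value); about 1.6 with the bar on a seated panel; stop at 1.95. Stiff hinge, stays where it is left: about 1 N at the bar moves it.
- bail_bar (a point): Middle of the bail's orange round cross-bar, 10 in diameter and 208 long, along the stand's y, held by two thin steel arms at its ends; 75 from the hinge axis.
- bail_hinge (a point): Middle of the bail's hinge axis, which runs along the stand's y: 27.7 ahead (+x) of the stand's origin, 51 above the bench. The hinge posts, 14 x 10 and 62 tall, stand at y = -104 and +104.
- spare: Loose plywood plate 180 x 75 tall x 12 thick in the rack's other slot; origin at the centre of its bottom edge. Leave alone.
- tape: Loose roll of tape lying flat on the bench, 84 across, 45 high; origin at the centre of its underside. Leave alone.
- coupling: Loose brass air coupling standing on the bench, 30 across, 50 high; origin at the centre of its underside. Leave alone.
- hammer: Loose hammer lying on the bench, 220 long along its x; origin under its middle. Leave alone.

How it is judged:
By the outcome, as a careful person would: the job done as asked, in the order asked, and still so for the second after the job is handed in, with the robot touching nothing.
It also fails if it takes over 61 s, if anything falls off the work surface, if the arm or the gripper's body presses on something with over 40 N, if the wrist force passes 120 N, or if a joint passes its speed limit or range.

### The arm

A 6-joint arm with a two-finger parallel gripper is mounted at the origin on the work surface. World frame = base frame: x ahead of the robot, y to its left, z up, the work surface at z = 0. Lengths are in m, angles in rad, forces in N, time in s.
With the tool pointing down it reaches from about 0.375 to 0.9 m from the base axis. Payload 3.1 kg.
Tool frame: the origin (TCP) lies between the finger pads; the fingertips stand robot.tip_extent ahead of it and the grasp point (between the pads) lies 3 mm ahead of it (robot.tip_extent is the distance from the TCP to the fingertips, in m); z points along the fingers, x is the direction in which the jaws open and shut, and the axes are right-handed (so a half turn about z gives the same grasp; the last joint's range is limited). The gripper opens to 87 mm and grips with 3 to 60 N. Pads are 19 mm wide; open, the fingers measure 117 mm over their backs; the gripper's body (75 mm by 190 mm) begins 51 mm behind the grasp point.
Start: joints at [0.965, 0.527, 1.433, -0, 1.181, -0.178], TCP at [0.259, 0.569, 0.245] pointing down, gripper open.
Joint ranges: [-3.08, 3.08], [-0.75, 2.2], [0.22, 2.44], [-1.43, 4.57], [0, 2.65], [-2.85, 2.85]. Speed limits (rad/s): [2.79, 2.79, 3.14, 3.14, 3.14, 3.14].

### API

Orientations are given as a unit quaternion [x, y, z, w].
In Python, from rig import robot, cams gives the robot as it stands.
- The arm moves only by the tool carry_out, never from a script. Its argument "steps" is a list of rows, each a list of 3 entries, a list of its own where there are three numbers: the shift along the world's x, y, z in cm, then the turn about the world's z in degrees, then the closure, from 0 (fully open) to 1 (shut). In form: [[[dx, dy, dz], spin, fingers], ...]. A call has 1 to 10 rows; each row shifts and turns the pose as measured when the row begins; what a row does not reach is not made up. A row lasts 1/10 s, in which the tool goes at most 50 mm and 8.59 degrees, less where a joint would pass 70% of its speed; a pose out of reach is approached as far as the arm can. A call with a gripper value outside its range is refused whole. The fingers move at their own pace and stop on an object; "squeeze" is the grip in N (left out, the last holds). Time passes only in rows, so rows that do not move let the fingers close. It gives the time, the measured TCP pose, the force and the opening at its end, in the units of the state.
- robot.get_obs(): the state, without advancing time (a new reading comes with each control period).
- cams.camera(name): name is "scene" or "side" or "wrist"; returns a dict with "pixels" (400x640x3 uint8, red, green, blue), "fx", "fy", "cx", "cy" (pixels), "eye" and "rotation" of the camera in the world. Camera axes: x right, y up, looking along -z (the intrinsics and any distortion apply to the point x, -y, -z); pixel columns grow to the right and rows downward; lengths in m; the calibration is good to about 2 mm. A picture is of the moment at which its call begins. There is no depth.
- robot.hand_in(): hands the job in, once; it reports no verdict.
The state is a dict: "time": time; "q": joint angles; "joint_velocities": joint speeds; "joint_torque": joint torques, N m; "position": TCP position; "tool_rot": TCP orientation; "ft_force": force on the tool from outside, world axes, zero at the start; "moment": the same for the moment, N m; "grip_width": finger opening in m.
Only numpy, scipy, OpenCV 4.12 (cv2) and the standard library are available. Lean on these libraries where they do the work, as an engineer would, in place of code of your own. Each camera call takes 0.05 s, during which the arm holds its last target. There are 200 camera calls.

## Working session

There is one attempt and no reset: what is moved stays moved. The work goes in short steps, Python scripts to look and compute and a tool call to move; the robot and the scene stay as the last step left them, time stands still between calls to the robot, and variables do not carry over. Pictures are saved under pics/ and viewed, about 8 in all and at most 12, crops included, and the job is handed in when it is done.

Besides the shell and the picture viewer there is one more tool, called in YAML: its name, and indented under it one key for each argument. carry_out: Moves the arm, as the interface text tells. Its arguments: {"type":"object","properties":{"steps":{"type":"array"},"squeeze":{"type":"number"}},"required":["steps"]}

```bash
ls; mkdir -p pics; python3 - <<'E'
from rig import robot,cams
import cv2,numpy as np
print(robot.get_obs(), robot.tip_extent)
for n in ["scene","side"]:
    c=cams.camera(n); cv2.imwrite(f"pics/{n}0.png",c["pixels"][:,:,::-1]); print(n,{k:(np.round(v,4).tolist()) for k,v in c.items() if k!="pixels"})
E
```

```text
pics
{'time': 0.0, 'q': array([ 9.64478175e-01,  5.28436178e-01,  1.43391899e+00, -2.91057844e-05,
        1.18138368e+00, -1.78509192e-01]), 'joint_velocities': array([-0.00074606, -0.00044005,  0.00059632,  0.00158047,  0.00055191,
        0.00072615]), 'joint_torque': array([-7.15113638e-04, -4.40036166e+01, -1.76595122e+01,  6.33720355e-02,
        5.82079869e-02, -1.52403941e-04]), 'position': array([0.25888333, 0.5681014 , 0.2435847 ]), 'tool_rot': array([ 8.41090516e-01,  5.40893328e-01, -9.86142831e-04,  4.23371441e-04]), 'ft_force': array([ 0.91973572, -0.08924961,  0.16811943]), 'moment': array([-0.00546221,  0.02950169, -0.01754322]), 'grip_width': 0.08727654020669981} 0.022
scene {'fx': 386.0057, 'fy': 386.0057, 'cx': 320.3531, 'cy': 202.8628, 'eye': [1.0138, -0.1831, 0.6078], 'rotation': [0.31, 0.1913, 0.5067, 0.7814]}
side {'fx': 377.2619, 'fy': 377.2619, 'cx': 322.164, 'cy': 203.3445, 'eye': [0.2062, -0.362, 0.4853], 'rotation': [0.398, -0.176, -0.3463, 0.8311]}
```

View pics/scene0.png

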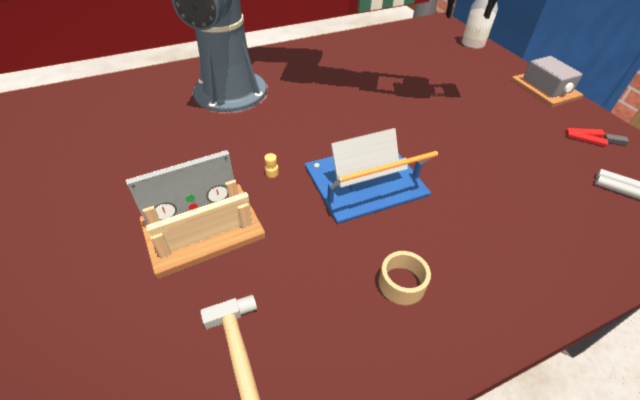

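View pics/side0.png

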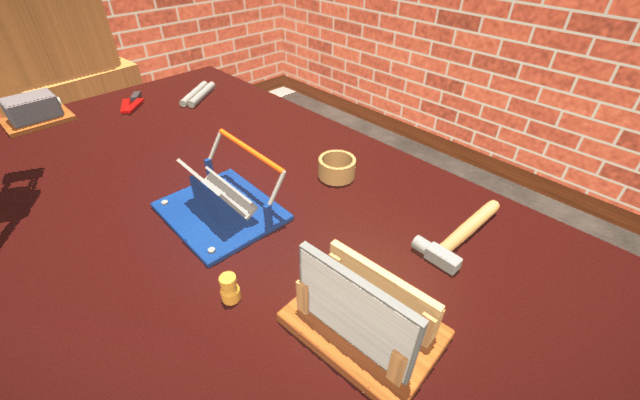

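Scene shows the panel in the rack slot nearer the robot (top edge about (130,180)–(229,155)), and the stand with bail open at (370,175). The side view shows the panel's back, top edge (299,250)–(418,320). I'll take crops to get the corners.

```bash
python3 - <<'E'
import cv2,numpy as np
S=cv2.imread("pics/scene0.png");D=cv2.imread("pics/side0.png")
def crop(I,x,y):
    c=cv2.resize(I[y:y+135,x:x+180],(400,300),interpolation=cv2.INTER_CUBIC)
    for k in range(0,180,20):
        X=int(k*400/180); cv2.line(c,(X,0),(X,6),(0,255,0),1); cv2.putText(c,str(x+k),(X,16),0,.35,(0,255,0),1)
    for k in range(0,135,20):
        Y=int(k*400/180); cv2.line(c,(0,Y),(6,Y),(0,255,0),1); cv2.putText(c,str(y+k),(8,Y+4),0,.35,(0,255,0),1)
    return c
cv2.imwrite("pics/m.png",np.vstack([np.hstack([crop(S,110,140),crop(S,290,100)]),np.hstack([crop(D,270,240),crop(D,140,120)])]))
E
```

```text
(no output)
```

View pics/m.png

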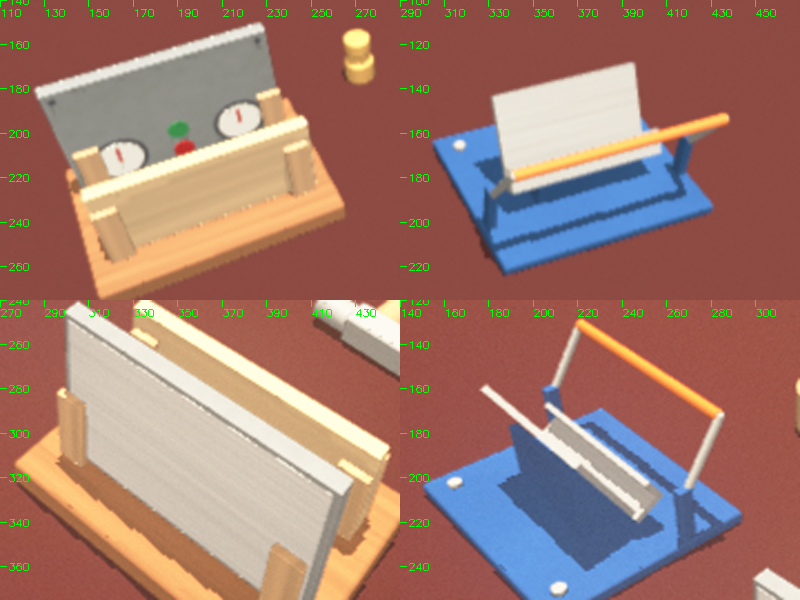

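```bash
cat > h.py <<'E'
import numpy as np
from scipy.spatial.transform import Rotation as R
C={"scene":(386.0057,320.3531,202.8628,[1.0138,-.1831,.6078],[.31,.1913,.5067,.7814]),
"side":(377.2619,322.164,203.3445,[.2062,-.362,.4853],[.398,-.176,-.3463,.8311])}
def ray(n,p,c=None):
    f,cx,cy,e,q=c or C[n]
    d=R.from_quat(q).apply([(p[0]-cx)/f,-(p[1]-cy)/f,-1.]);return np.array(e),d/np.linalg.norm(d)
def plane(n,p,z,c=None):
    e,d=ray(n,p,c);return e+d*(z-e[2])/d[2]
def tri(a,b):
    A=np.zeros((3,3));v=np.zeros(3);L=[ray("scene",a),ray("side",b)]
    for e,d in L:
        M=np.eye(3)-np.outer(d,d);A+=M;v+=M@e
    x=np.linalg.solve(A,v);return x,[np.linalg.norm((np.eye(3)-np.outer(d,d))@(x-e)) for e,d in L]
E
python3 - <<'E'
from h import *
np.set_printoptions(precision=4,suppress=True)
T={"p_bl":((126.2,180.5),(420.8,325.5)),"p_fl":((128,183.7),(428.4,321)),"p_br":((227.9,150.4),(299.7,245.9)),"p_fr":((230.6,154.4),(306,241.4)),
"barL":((340.9,179.2),(284,171.3)),"barR":((437.6,153.1),(220.6,130.8))}
for k,(a,b) in T.items(): print(k,*tri(a,b))
for k in list(T)[:4]:
    for n,p in zip(("scene","side"),T[k]): print(k,n,plane(n,p,.145))
for n,p in [("scene",(304.9,163)),("scene",(430.4,193.6)),("side",(150.8,204.2)),("side",(293.9,217.2)),("side",(230.9,168.6))]: print(n,plane(n,p,.012))
for k in ["barL","barR"]:
    for n,p in zip(("scene","side"),T[k]): print(k,n,plane(n,p,.0992))
E
```

```text
p_bl [ 0.4457 -0.2812  0.1437] [np.float64(0.00119142015516318), np.float64(0.0011914201551631825)]
p_fl [ 0.4556 -0.2815  0.1436] [np.float64(0.0011825028225175638), np.float64(0.001182502822517419)]
p_br [ 0.4365 -0.1035  0.1427] [np.float64(0.001547054711983638), np.float64(0.001547054711983623)]
p_fr [ 0.4487 -0.1021  0.1416] [np.float64(0.0018544758368277514), np.float64(0.001854475836827799)]
barL [0.5628 0.0715 0.1141] [np.float64(6.053809132508248e-05), np.float64(6.053809132501308e-05)]
barR [0.5714 0.2826 0.1118] [np.float64(0.0010280750212660538), np.float64(0.0010280750212661371)]
p_bl scene [ 0.4476 -0.282   0.145 ]
p_bl side [ 0.4446 -0.2803  0.145 ]
p_fl scene [ 0.4569 -0.2801  0.145 ]
p_fl side [ 0.4548 -0.283   0.145 ]
p_br scene [ 0.4381 -0.1025  0.145 ]
p_br side [ 0.4349 -0.1071  0.145 ]
p_fr scene [ 0.4512 -0.101   0.145 ]
p_fr side [ 0.4462 -0.1069  0.145 ]
scene [0.3875 0.0718 0.012 ]
scene [0.587  0.2819 0.012 ]
side [0.3938 0.2862 0.012 ]
side [0.5695 0.0573 0.012 ]
side [0.5821 0.2828 0.012 ]
barL scene [0.5492 0.0793 0.0992]
barL side [0.5771 0.0888 0.0992]
barR scene [0.5592 0.2958 0.0992]
barR side [0.5832 0.3023 0.0992]
```

Panel's top centre is about (0.447,-0.192), yaw about +3°. The stand's yaw is about -2.5 to -3° with its middle near y≈0.175. I'll look from above the stand with the wrist camera, on the way.

carry_out:
  steps:
    - [[2.4, -4, 1], -6.8, 0]
    - [[2.4, -4, 1], -6.8, 0]
    - [[2.4, -4, 1], -6.8, 0]
    - [[2.4, -4, 1], -6.8, 0]
    - [[2.4, -4, 1], -6.8, 0]
    - [[2.4, -4, 1], -6.8, 0]
    - [[2.4, -4, 1], -6.8, 0]
    - [[2.4, -4, 1], -6.8, 0]
    - [[2.4, -4, 1], -6.8, 0]
    - [[2.4, -4, 1], -6.8, 0]

```text
time: 1.1
position: [0.4984, 0.1561, 0.3411]
tool_rot: [0.999, -0.04, -0.005, -0.001]
ft_force: [-0.0, 0.4, 0.5]
grip_width: 0.087
```

carry_out:
  steps:
    - [[0, 0, 0], 0, 0]
    - [[0, 0, 0], 0, 0]

```text
time: 1.3
position: [0.5022, 0.1504, 0.3418]
tool_rot: [0.999, -0.045, -0.004, -0.001]
ft_force: [-0.1, 0.6, -0.3]
grip_width: 0.0869
```

```bash
cat > look.py <<'E'
import sys,cv2,numpy as np
from rig import robot,cams
n,o=sys.argv[1:3]
c=cams.camera(n); cv2.imwrite(f"pics/{o}.png",c["pixels"][:,:,::-1])
np.set_printoptions(precision=4,suppress=True)
print({k:np.round(v,4).tolist() for k,v in c.items() if k!="pixels"}); s=robot.get_obs(); print(s["time"],s["position"],s["tool_rot"],s["ft_force"],s["grip_width"])
E
python3 look.py wrist w1
```

```text
{'fx': 303.6224, 'fy': 303.6224, 'cx': 319.64, 'cy': 202.4288, 'eye': [0.5094, 0.2248, 0.4817], 'rotation': [-0.1383, 0.0103, -0.0441, 0.9893]}
1.35 [0.5024 0.1506 0.3418] [ 0.999  -0.0446 -0.0032 -0.0003] [ 1.0473 -0.605   0.3603] 0.08679741656835077
```

View pics/w1.png

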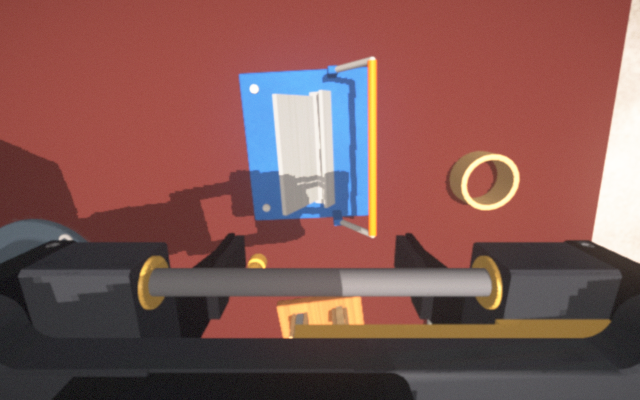

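The wrist view shows the stand from above: base corners at about (241,73), (254,221), (368,218), bar x≈373 with ends at rows 58 and 236, lip around x≈322. I'll zoom in to pick edges.

```bash
python3 - <<'E'
import cv2,numpy as np
I=cv2.imread("pics/w1.png"); x,y,k=225,45,4
c=cv2.resize(I[y:y+100,x:x+165],None,fx=k,fy=k,interpolation=cv2.INTER_CUBIC)
d=cv2.resize(I[y+145:y+195,x:x+165],None,fx=k,fy=k,interpolation=cv2.INTER_CUBIC)
for q,oy in ((c,y),(d,y+145)):
    for j in range(0,165,10): cv2.line(q,(j*k,0),(j*k,5),(0,255,0),1); cv2.putText(q,str(x+j),(j*k,14),0,.32,(0,255,0),1)
    for j in range(0,q.shape[0]//k,10): cv2.putText(q,str(oy+j),(0,j*k+4),0,.32,(0,255,0),1)
cv2.imwrite("pics/w1c.png",np.vstack([c,d])[:600])
h=cv2.cvtColor(I,cv2.COLOR_BGR2HSV)
m=cv2.inRange(h,(105,150,60),(125,255,255));m[240:]=0
ct=max(cv2.findContours(m,0,2)[0],key=cv2.contourArea);print(cv2.approxPolyDP(ct,4,True)[:,0].tolist())
o=cv2.inRange(h,(8,200,180),(20,255,255));o[:,:365]=0;o[:,380:]=0;o[245:]=0
ys,xs=np.nonzero(o);print(ys.min(),ys.max(),np.polyfit(ys,xs,1),xs.mean())
E
```

```text
[[278, 73], [240, 75], [252, 174], [260, 173], [257, 177], [276, 171], [275, 165], [272, 170], [269, 163], [269, 170], [263, 165], [275, 161], [268, 98], [276, 83], [284, 83], [267, 77]]
217 228 [1.5493597e-14 3.6900000e+02] 369.0
```

View pics/w1c.png

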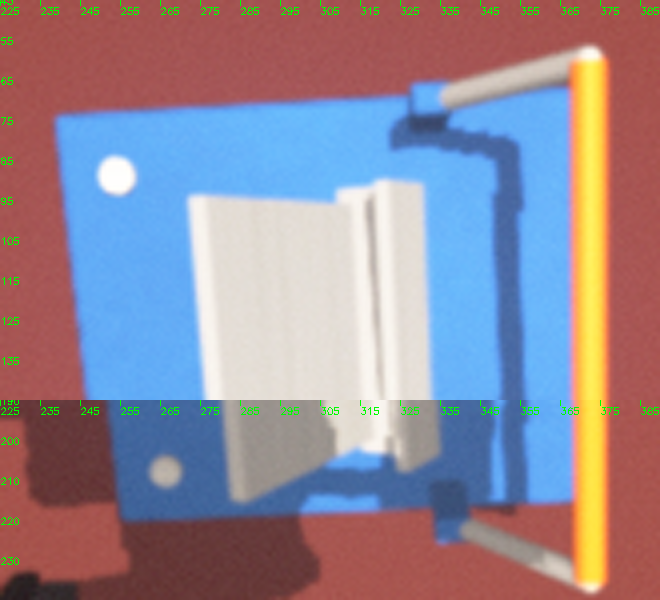

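```bash
python3 - <<'E'
from h import *
np.set_printoptions(precision=4,suppress=True)
c=(303.6224,319.64,202.4288,[.5094,.2248,.4817],[-.1383,.0103,-.0441,.9893])
def P(n,a,b,z):
    a=plane(0,a,z,c)[:2];b=plane(0,b,z,c)[:2];d=a-b;print(n,a,b,"mid",(a+b)/2,"len",np.linalg.norm(d),"yaw",np.degrees(np.arctan2(-d[0],d[1])))
P("baseback",(238.75,74.25),(255,220.25),.012)
P("bar99",(372.5,58.8),(372.5,236.5),.099)
P("bar113",(372.5,58.8),(372.5,236.5),.113)
P("backtop",(276.75,93.75),(286.75,214.75),.106)
P("lipin",(319,90.75),(324,205.5),.0606)
P("lipout",(322.5,90.5),(326,207.5),.0631)
E
```

```text
baseback [0.3948 0.2928] [0.3852 0.0706] mid [0.39   0.1817] len 0.22238470201762578 yaw -2.487194458357705
bar99 [0.5727 0.2825] [0.5633 0.0622] mid [0.568  0.1724] len 0.22041745315542385 yaw -2.4370933335640426
bar113 [0.5704 0.2804] [0.5613 0.0682] mid [0.5659 0.1743] len 0.21235410237367325 yaw -2.4370933335639933
backtop [0.4586 0.2542] [0.4525 0.1054] mid [0.4556 0.1798] len 0.14896450301609931 yaw -2.3733820102842733
lipin [0.508  0.2564] [0.501  0.1002] mid [0.5045 0.1783] len 0.15637091349368754 yaw -2.5525866744055654
lipout [0.5125 0.2561] [0.5037 0.0977] mid [0.5081 0.1769] len 0.15867420759365597 yaw -3.2014992984502975
```

carry_out:
  steps:
    - [[-0.7, -4.3, -0.8], 1, 0]
    - [[-0.7, -4.3, -0.8], 1, 0]
    - [[-0.7, -4.3, -0.8], 1, 0]
    - [[-0.7, -4.3, -0.8], 1, 0]
    - [[-0.7, -4.3, -0.8], 1, 0]
    - [[-0.7, -4.3, -0.8], 1, 0]
    - [[-0.7, -4.3, -0.8], 1, 0]
    - [[-0.7, -4.3, -0.8], 1, 0]
    - [[0, 0, 0], 0, 0]
    - [[0, 0, 0], 0, 0]

```text
time: 2.35
position: [0.4397, -0.1865, 0.2718]
tool_rot: [0.999, 0.046, -0.006, -0.004]
ft_force: [0.4, 0.4, 0.1]
grip_width: 0.087
```

```bash
python3 look.py wrist w2
```

```text
{'fx': 303.6224, 'fy': 303.6224, 'cx': 319.64, 'cy': 202.4288, 'eye': [0.4338, -0.1131, 0.4124], 'rotation': [-0.1346, -0.0004, 0.0467, 0.9898]}
2.4 [ 0.4399 -0.1864  0.2719] [ 0.9989  0.0468 -0.0057 -0.004 ] [ 0.4473 -0.1804 -0.4169] 0.08734839826663314
```

View pics/w2.png

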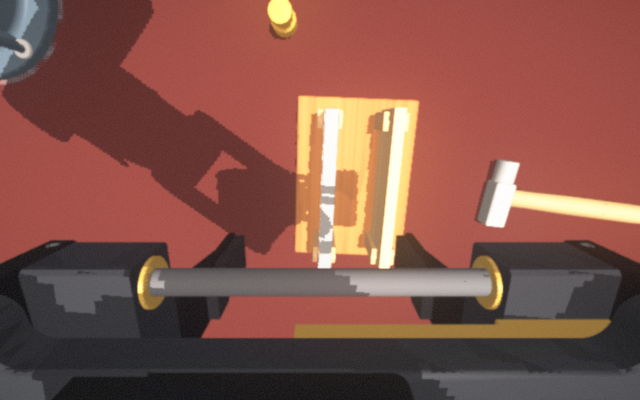

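```bash
python3 - <<'E'
from h import *
import cv2
np.set_printoptions(precision=4,suppress=True)
I=cv2.imread("pics/w2.png").astype(int)
for r in (112,130,150,240,260): print(r,[(x,*I[r,x][::-1].tolist()) for x in range(314,346,2)])
c=(303.6224,319.64,202.4288,[.4338,-.1131,.4124],[-.1346,-.0004,.0467,.9898])
for p in ((332,110),(324.5,267),(323,112),(340,112),(331,240)): print(p,plane(0,p,.145,c))
E
```

```text
112 [(314, 254, 207, 123), (316, 254, 205, 122), (318, 255, 251, 195), (320, 255, 253, 206), (322, 252, 220, 149), (324, 246, 203, 164), (326, 252, 250, 247), (328, 253, 252, 250), (330, 253, 252, 250), (332, 254, 252, 251), (334, 254, 253, 251), (336, 254, 253, 251), (338, 254, 251, 244), (340, 255, 254, 220), (342, 255, 252, 201), (344, 255, 213, 126)]
130 [(314, 200, 125, 76), (316, 213, 135, 84), (318, 218, 138, 86), (320, 216, 135, 86), (322, 217, 146, 101), (324, 234, 222, 208), (326, 253, 252, 250), (328, 253, 252, 250), (330, 253, 252, 251), (332, 254, 253, 251), (334, 254, 253, 251), (336, 254, 253, 250), (338, 255, 236, 188), (340, 255, 222, 134), (342, 255, 220, 131), (344, 255, 219, 131)]
150 [(314, 216, 137, 86), (316, 216, 137, 87), (318, 217, 139, 86), (320, 215, 136, 86), (322, 233, 194, 161), (324, 251, 249, 244), (326, 253, 252, 249), (328, 253, 251, 249), (330, 253, 252, 250), (332, 253, 252, 249), (334, 253, 252, 250), (336, 253, 247, 238), (338, 255, 229, 143), (340, 255, 223, 136), (342, 255, 216, 130), (344, 255, 221, 132)]
240 [(314, 182, 133, 93), (316, 179, 
[... 152 characters left out ...]
 240, 233), (332, 203, 178, 155), (334, 239, 174, 112), (336, 255, 219, 129), (338, 255, 215, 124), (340, 255, 219, 129), (342, 255, 214, 127), (344, 254, 207, 122)]
260 [(314, 226, 176, 123), (316, 220, 163, 117), (318, 202, 174, 161), (320, 249, 247, 242), (322, 251, 249, 245), (324, 251, 249, 246), (326, 251, 249, 245), (328, 251, 249, 245), (330, 252, 247, 238), (332, 255, 251, 200), (334, 254, 233, 169), (336, 185, 102, 83), (338, 178, 93, 78), (340, 179, 95, 79), (342, 180, 94, 81), (344, 177, 92, 80)]
(332, 110) [ 0.4404 -0.1056  0.145 ]
(324.5, 267) [ 0.4482 -0.2513  0.145 ]
(323, 112) [ 0.433  -0.1079  0.145 ]
(340, 112) [ 0.4473 -0.1066  0.145 ]
(331, 240) [ 0.4516 -0.2227  0.145 ]
```

Panel's top edge is centred at x≈329 (row 150) and x≈325 (row 260), giving a centre of (0.445,-0.192) and yaw 3.1°.

carry_out:
  steps:
    - [[0.5, -0.6, -2.5], -2.3, 0]
    - [[0, 0, -2.5], 0, 0]
    - [[0, 0, -2.5], 0, 0]
    - [[0, 0, -2.5], 0, 0]
    - [[0, 0, -2], 0, 0]
    - [[0, 0, 0], 0, 0]
    - [[0, 0, 0], 0, 0]

```text
time: 3.1
position: [0.4493, -0.1785, 0.1513]
tool_rot: [0.999, 0.037, -0.003, -0.004]
ft_force: [-0.1, -0.3, 0.0]
grip_width: 0.0872
```

carry_out:
  steps:
    - [[-0.3, -1.3, -0.6], -1, 0]
    - [[0, 0, 0], 0, 0]
    - [[0, 0, 0], 0, 0]

```text
time: 3.4
position: [0.4481, -0.192, 0.1477]
tool_rot: [1.0, 0.03, -0.001, -0.002]
ft_force: [0.7, 0.3, -0.1]
grip_width: 0.0871
```

carry_out:
  steps:
    - [[-0.3, 0, -0.7], 0, 0]
    - [[0, 0, 0], 0, 0]
    - [[0, 0, 0], 0, 0.5]
    - [[0, 0, 0], 0, 0.7]
    - [[0, 0, 0], 0, 0.8]
    - [[0, 0, 0], 0, 0.9]
    - [[0, 0, 0], 0, 1]
    - [[0, 0, 0], 0, 1]
    - [[0, 0, 0], 0, 1]
    - [[0, 0, 0], 0, 1]
  squeeze: 25

```text
time: 4.4
position: [0.4453, -0.1929, 0.1414]
tool_rot: [1.0, 0.029, 0.0, -0.001]
ft_force: [0.4, -0.3, -0.2]
grip_width: 0.0308
```

carry_out:
  steps:
    - [[0, 0, 0], 0, 1]
    - [[0, 0, 0], 0, 1]
    - [[0, 0, 0], 0, 1]
    - [[0, 0, 0], 0, 1]
    - [[0, 0, 0], 0, 1]
    - [[0, 0, 0], 0, 1]

```text
time: 5.0
position: [0.4455, -0.1929, 0.1414]
tool_rot: [1.0, 0.028, 0.001, -0.001]
ft_force: [1.2, -0.0, -0.3]
grip_width: 0.0117
```

carry_out:
  steps:
    - [[0, 0, 0.5], 0, 1]
    - [[0, 0, 1], 0, 1]
    - [[0, 0, 2], 0, 1]
    - [[0, 0, 2.5], 0, 1]
    - [[0, 0, 2.5], 0, 1]
    - [[0, 0, 2.5], 0, 1]
    - [[0, 0, 2.5], 0, 1]
    - [[0, 0, 1.5], 0, 1]
    - [[0, 0, 0], 0, 1]
    - [[0, 0, 0], 0, 1]

```text
time: 6.0
position: [0.4399, -0.1878, 0.2946]
tool_rot: [1.0, 0.029, -0.004, -0.006]
ft_force: [-0.3, 1.0, -6.4]
grip_width: 0.0122
```

carry_out:
  steps:
    - [[0.2, 1.5, 0], 0, 1]
    - [[0.5, 3.5, 0], -1, 1]
    - [[0.5, 4, 0], -1, 1]
    - [[0.5, 4, 0], -1, 1]
    - [[0.5, 4, 0], -1, 1]
    - [[0.5, 4, 0], -1, 1]
    - [[0.5, 4, 0], -0.5, 1]
    - [[0.5, 3.5, 0], 0, 1]
    - [[0.3, 2, 0], 0, 1]
    - [[0, 0, 0], 0, 1]

```text
time: 7.0
position: [0.4681, 0.1367, 0.2814]
tool_rot: [0.999, -0.023, -0.019, -0.011]
ft_force: [0.4, -0.1, -7.1]
grip_width: 0.0117
```

carry_out:
  steps:
    - [[0, 0, 0], 0, 1]
    - [[0, 0, 0], 0, 1]

```text
time: 7.2
position: [0.4656, 0.1376, 0.2792]
tool_rot: [0.999, -0.022, -0.022, -0.011]
ft_force: [-0.5, -1.2, -7.4]
grip_width: 0.0119
```

carry_out:
  steps:
    - [[0.6, 0.8, 0], 0, 1]
    - [[0.6, 0.8, 0], 0, 1]
    - [[0.6, 0.8, 0], 0, 1]
    - [[0.6, 0.8, 0], 0, 1]
    - [[0.6, 0.8, 0], 0, 1]
    - [[0, 0, 0], 0, 1]
    - [[0, 0, 0], 0, 1]

```text
time: 7.9
position: [0.4992, 0.1789, 0.2784]
tool_rot: [0.999, -0.025, -0.022, -0.011]
ft_force: [-0.1, -0.3, -7.1]
grip_width: 0.0117
```

carry_out:
  steps:
    - [[0, 0, -1], 0, 1]
    - [[0, 0, -1], 0, 1]
    - [[0, 0, -1], 0, 1]
    - [[0, 0, -1], 0, 1]
    - [[0, 0, 0], 0, 1]
    - [[0, 0, 0], 0, 1]

```text
time: 8.5
position: [0.4973, 0.1779, 0.2336]
tool_rot: [0.999, -0.025, -0.025, -0.01]
ft_force: [0.7, 0.1, -7.1]
grip_width: 0.0117
```

carry_out:
  steps:
    - [[0.2, -0.1, -0.7], 0, 1]
    - [[0.2, -0.1, -0.7], 0, 1]
    - [[0, 0, -0.7], 0, 1]
    - [[0, 0, -0.6], 0, 1]
    - [[0, 0, 0], 0, 1]

```text
time: 9.0
position: [0.5026, 0.1756, 0.2049]
tool_rot: [0.999, -0.025, -0.023, -0.01]
ft_force: [-0.0, 0.4, -6.6]
grip_width: 0.0117
```

```bash
python3 look.py side s1 >/dev/null; python3 look.py scene c1; python3 - <<'E'
import cv2,numpy as np
a=cv2.imread("pics/s1.png")[70:270,130:330];b=cv2.imread("pics/c1.png")[40:240,280:480]
cv2.imwrite("pics/m2.png",np.hstack([cv2.resize(i,(400,400),interpolation=2) for i in (a,b)]))
E
```

```text
{'fx': 386.0057, 'fy': 386.0057, 'cx': 320.3531, 'cy': 202.8628, 'eye': [1.0138, -0.1831, 0.6078], 'rotation': [0.31, 0.1913, 0.5067, 0.7814]}
9.1 [0.5031 0.1757 0.2057] [ 0.9994 -0.0252 -0.0227 -0.0102] [ 0.3818  0.4586 -7.5911] 0.01190842483410014
```

View pics/m2.png

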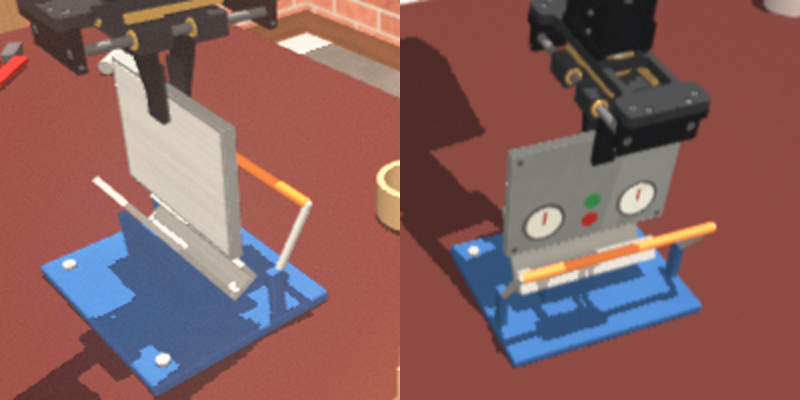

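The panel hangs above the cradle with dials outward. Its back bottom edge in the side crop runs (131,180)–(231,253). I'll check where it sits.

```bash
python3 - <<'E'
from h import *
np.set_printoptions(precision=4,suppress=True)
for p,z in (((245.5,196.5),.082),((195.5,160),.086)): print(plane("side",p,z))
for p in ((324,166),(412,148)): print("scene front bottom",plane("scene",p,.084))
E
```

```text
[0.493  0.0959 0.082 ]
[0.4916 0.2559 0.086 ]
scene front bottom [0.487  0.0729 0.084 ]
scene front bottom [0.5098 0.2697 0.084 ]
```

carry_out:
  steps:
    - [[-0.3, 0, -0.5], 0, 1]
    - [[0, 0, -0.7], 0, 1]
    - [[0, 0, -0.7], 0, 1]
    - [[0, 0, -0.5], 0, 1]
    - [[0, 0, 0], 0, 1]

```text
time: 9.6
position: [0.5002, 0.176, 0.1804]
tool_rot: [0.999, -0.025, -0.022, -0.01]
ft_force: [-0.3, -0.4, -7.5]
grip_width: 0.0113
```

carry_out:
  steps:
    - [[0, 0, -0.4], 0, 1]
    - [[0, 0, -0.3], 0, 1]
    - [[0, 0, 0], 0, 1]

```text
time: 9.9
position: [0.5005, 0.176, 0.1727]
tool_rot: [0.999, -0.025, -0.022, -0.01]
ft_force: [0.2, 0.5, -7.4]
grip_width: 0.0119
```

carry_out:
  steps:
    - [[0, 0, -0.3], 0, 1]
    - [[0, 0, 0], 0, 1]

```text
time: 10.1
position: [0.5009, 0.176, 0.1696]
tool_rot: [0.999, -0.025, -0.021, -0.01]
ft_force: [-0.2, -0.3, -7.5]
grip_width: 0.0115
```

carry_out:
  steps:
    - [[0, 0, -0.2], 0, 1]
    - [[0, 0, 0], 0, 1]

```text
time: 10.3
position: [0.5015, 0.176, 0.1678]
tool_rot: [0.999, -0.025, -0.02, -0.01]
ft_force: [-0.7, 0.5, -7.8]
grip_width: 0.0119
```

carry_out:
  steps:
    - [[0, 0, -0.2], 0, 1]
    - [[0, 0, 0], 0, 1]

```text
time: 10.5
position: [0.5021, 0.176, 0.166]
tool_rot: [0.999, -0.025, -0.02, -0.01]
ft_force: [-0.1, 0.3, -6.5]
grip_width: 0.0116
```

carry_out:
  steps:
    - [[-0.1, 0, -0.2], 0, 1]
    - [[0, 0, 0], 0, 1]

```text
time: 10.7
position: [0.5021, 0.176, 0.1644]
tool_rot: [0.999, -0.024, -0.018, -0.01]
ft_force: [0.8, -1.1, -7.4]
grip_width: 0.0118
```

carry_out:
  steps:
    - [[-0.1, 0, -0.2], 0, 1]
    - [[0, 0, 0], 0, 1]

```text
time: 10.9
position: [0.5018, 0.1763, 0.1635]
tool_rot: [1.0, -0.024, -0.017, -0.01]
ft_force: [0.0, 0.5, -7.1]
grip_width: 0.012
```

carry_out:
  steps:
    - [[0, 0, -0.3], 0, 1]
    - [[0, 0, 0], 0, 1]

```text
time: 11.1
position: [0.5019, 0.1768, 0.163]
tool_rot: [1.0, -0.023, -0.017, -0.011]
ft_force: [-1.1, -0.7, -10.4]
grip_width: 0.0118
```

carry_out:
  steps:
    - [[0, 0, -0.3], 0, 1]
    - [[0, 0, 0], 0, 1]

```text
time: 11.3
position: [0.5019, 0.1769, 0.1629]
tool_rot: [1.0, -0.023, -0.016, -0.011]
ft_force: [-1.0, -0.2, -11.1]
grip_width: 0.0119
```

```bash
python3 look.py side s2; python3 look.py wrist w3 >/dev/null; python3 - <<'E'
import cv2,numpy as np
from rig import robot
s=robot.get_obs()
for k in ("q","joint_torque","moment","ft_force"): print(k,np.round(s[k],3))
a=cv2.imread("pics/s2.png")[70:270,130:330];b=cv2.imread("pics/w3.png")
cv2.imwrite("pics/m3.png",np.hstack([cv2.resize(a,(400,400),interpolation=2),cv2.resize(b[:,140:540],(400,400),interpolation=2)]))
E
```

```text
{'fx': 377.2619, 'fy': 377.2619, 'cx': 322.164, 'cy': 203.3445, 'eye': [0.2062, -0.362, 0.4853], 'rotation': [0.398, -0.176, -0.3463, 0.8311]}
11.35 [0.502  0.1769 0.1628] [ 0.9995 -0.0231 -0.016  -0.0109] [-2.344  -0.7753  3.2397] 0.011658374599371477
q [0.115 0.528 1.728 0.033 0.915 0.14 ]
joint_torque [ -0.414 -37.492 -13.355   0.389  -0.628   0.183]
moment [-0.278  0.547  0.216]
ft_force [-2.057  0.078  3.463]
```

View pics/m3.png

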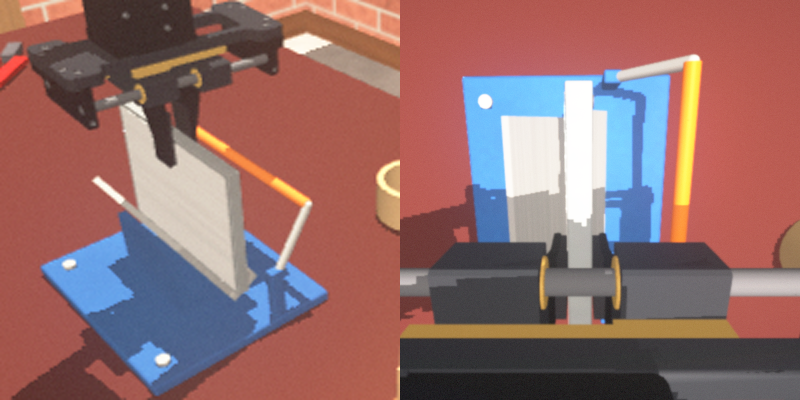

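Landed: the force changed from -7 N to about +3 N with the panel bottom about 6 mm above the corner, between lip and backrest. Now I lean it back with a light, gradually widening cage.

carry_out:
  steps:
    - [[0, 0, 0.1], 0, 0.86]
    - [[-0.1, 0, 0], 0, 0.85]
    - [[-0.2, 0, 0], 0, 0.84]
    - [[-0.3, 0, 0], 0, 0.83]
    - [[-0.3, 0, 0], 0, 0.82]
    - [[0, 0, 0], 0, 0.82]
  squeeze: 5

```text
time: 12.0
position: [0.4936, 0.1772, 0.1632]
tool_rot: [1.0, -0.025, -0.015, -0.012]
ft_force: [-1.3, -0.4, 0.2]
grip_width: 0.0154
```

carry_out:
  steps:
    - [[-0.4, 0, 0], 0, 0.82]
    - [[-0.4, 0, -0.1], 0, 0.81]
    - [[-0.4, 0, -0.1], 0, 0.8]
    - [[-0.4, 0, -0.1], 0, 0.79]
    - [[-0.4, 0, -0.1], 0, 0.78]
    - [[0, 0, 0], 0, 0.78]

```text
time: 12.6
position: [0.4709, 0.1774, 0.1588]
tool_rot: [0.999, -0.025, -0.016, -0.012]
ft_force: [-1.4, 0.5, -0.1]
grip_width: 0.0193
```

```bash
python3 look.py side s3; python3 look.py scene c3 >/dev/null; python3 - <<'E'
import cv2,numpy as np
a=cv2.imread("pics/s3.png")[70:270,130:330];b=cv2.imread("pics/c3.png")[40:240,280:480]
cv2.imwrite("pics/m4.png",np.hstack([cv2.resize(i,(400,400),interpolation=2) for i in (a,b)]))
E
```

```text
{'fx': 377.2619, 'fy': 377.2619, 'cx': 322.164, 'cy': 203.3445, 'eye': [0.2062, -0.362, 0.4853], 'rotation': [0.398, -0.176, -0.3463, 0.8311]}
12.65 [0.4713 0.1774 0.159 ] [ 0.9995 -0.0249 -0.0154 -0.0119] [-0.8914 -0.346  -0.3651] 0.01894816383371359
```

View pics/m4.png

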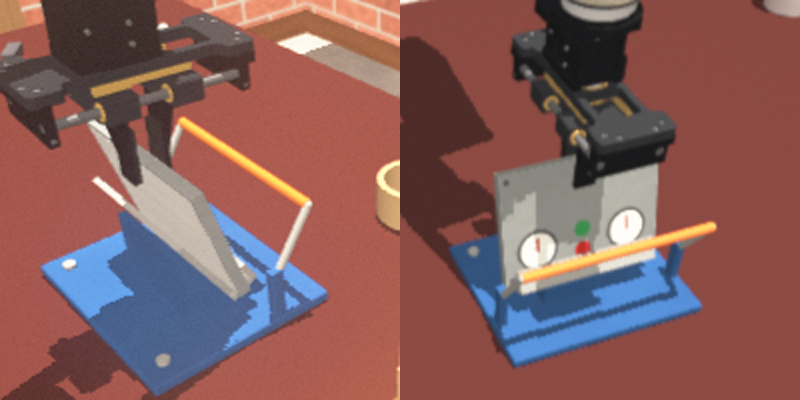

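The panel leans in the cradle, bottom behind the lip, held in the cage. Continue.

carry_out:
  steps:
    - [[-0.4, 0, -0.2], 0, 0.77]
    - [[-0.4, 0, -0.2], 0, 0.76]
    - [[-0.4, 0, -0.2], 0, 0.75]
    - [[-0.4, 0, -0.2], 0, 0.74]
    - [[0, 0, 0], 0, 0.73]

```text
time: 13.2
position: [0.4554, 0.1778, 0.1513]
tool_rot: [1.0, -0.025, -0.014, -0.012]
ft_force: [-2.2, 0.6, -0.7]
grip_width: 0.0231
```

carry_out:
  steps:
    - [[-0.3, 0, -0.1], 0, 0.72]
    - [[-0.3, 0, 0], 0, 0.72]
    - [[0, 0, 0], 0, 0.71]

```text
time: 13.5
position: [0.4472, 0.1775, 0.1492]
tool_rot: [0.999, -0.025, -0.016, -0.012]
ft_force: [-2.1, -0.4, -0.7]
grip_width: 0.0245
```

carry_out:
  steps:
    - [[-0.2, 0, 0], 0, 0.7]
    - [[-0.2, 0, 0], 0, 0.69]
    - [[-0.2, 0, 0], 0, 0.68]
    - [[0, 0, 0], 0, 0.68]

```text
time: 13.9
position: [0.4439, 0.1774, 0.1498]
tool_rot: [1.0, -0.025, -0.012, -0.012]
ft_force: [-0.4, 0.3, -0.8]
grip_width: 0.0276
```

carry_out:
  steps:
    - [[-0.2, 0, 0], 0, 0.67]
    - [[-0.2, 0, 0], 0, 0.66]
    - [[0, 0, 0], 0, 0.66]

```text
time: 14.2
position: [0.442, 0.1774, 0.1505]
tool_rot: [1.0, -0.025, -0.01, -0.012]
ft_force: [-0.9, 0.4, -0.4]
grip_width: 0.0295
```

carry_out:
  steps:
    - [[0, 0, 0], 0, 0.64]
    - [[0, 0, 0], 0, 0.6]
    - [[0, 0, 0], 0, 0.55]
    - [[0, 0, 0], 0, 0.5]
    - [[0, 0, 0], 0, 0.5]
    - [[0, 0, 0], 0, 0.5]

```text
time: 14.8
position: [0.4396, 0.1773, 0.1499]
tool_rot: [1.0, -0.025, -0.013, -0.012]
ft_force: [-0.3, 0.0, -0.0]
grip_width: 0.043
```

```bash
python3 look.py side s4; python3 look.py scene c4 >/dev/null; python3 - <<'E'
import cv2,numpy as np
a=cv2.imread("pics/s4.png")[70:270,130:330];b=cv2.imread("pics/c4.png")[40:240,280:480]
cv2.imwrite("pics/m5.png",np.hstack([cv2.resize(i,(400,400),interpolation=2) for i in (a,b)]))
E
```

```text
{'fx': 377.2619, 'fy': 377.2619, 'cx': 322.164, 'cy': 203.3445, 'eye': [0.2062, -0.362, 0.4853], 'rotation': [0.398, -0.176, -0.3463, 0.8311]}
14.85 [0.4396 0.1773 0.1499] [ 0.9995 -0.0251 -0.0126 -0.0121] [1.1847 0.4809 0.8602] 0.04310687366283726
```

View pics/m5.png

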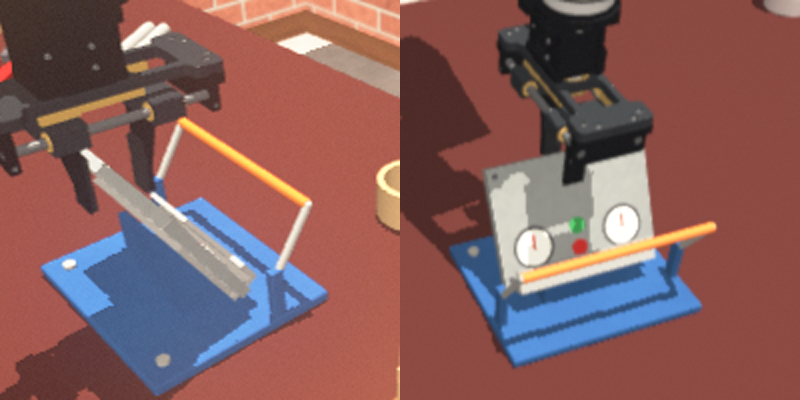

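The panel is seated against the backrest and free in the opened fingers. Lift away, then go round to the far side of the bar.

carry_out:
  steps:
    - [[0, 0, 0.5], 0, 0.5]
    - [[0, 0, 1.5], 0, 0.5]
    - [[0, 0, 2], 0, 0.5]
    - [[0, 0, 2], 0, 0.5]
    - [[0, 0, 2], 0, 0.6]
    - [[0, 0, 1], 0, 0.8]
    - [[1.5, 0, 0], 0, 1]
    - [[2, 0, 0], 0, 1]
    - [[2, 0, 0], 0, 1]
    - [[2, 0, 0], 0, 1]

```text
time: 15.9
position: [0.5119, 0.1773, 0.2453]
tool_rot: [1.0, -0.024, -0.015, -0.012]
ft_force: [-0.1, -0.5, -0.9]
grip_width: 0.0044
```

carry_out:
  steps:
    - [[2, 0, 0], 0, 1]
    - [[2, 0, 0], 0, 1]
    - [[2, 0, 0], 0, 1]
    - [[2, 0, 0], 0, 1]
    - [[0, 0, 0], 0, 1]
    - [[0, 0, 0], 0, 1]

```text
time: 16.5
position: [0.5952, 0.1766, 0.2432]
tool_rot: [0.999, -0.025, -0.017, -0.012]
ft_force: [-0.8, 0.6, 0.6]
grip_width: 0.0009
```

carry_out:
  steps:
    - [[1, 0, -1], 0, 1]
    - [[0, 0, -2], 0, 1]
    - [[0, 0, -2], 0, 1]
    - [[0, 0, -2], 0, 1]
    - [[0, 0, -2], 0, 1]
    - [[0, 0, -1.5], 0, 1]
    - [[0, 0, -0.5], 0, 1]
    - [[0, 0, 0], 0, 1]

```text
time: 17.3
position: [0.6003, 0.1771, 0.126]
tool_rot: [0.999, -0.024, -0.02, -0.011]
ft_force: [-0.0, 1.0, 0.5]
grip_width: 0.0004
```

carry_out:
  steps:
    - [[-0.5, 0, 0], 0, 1]
    - [[-0.5, 0, 0], 0, 1]
    - [[-0.5, 0, 0.1], 0, 1]
    - [[-0.5, 0, 0.2], 0, 1]
    - [[-0.5, 0, 0.2], 0, 1]
    - [[-0.5, 0, 0.2], 0, 1]
    - [[0, 0, 0], 0, 1]

```text
time: 18.0
position: [0.5704, 0.1777, 0.1379]
tool_rot: [1.0, -0.024, -0.015, -0.012]
ft_force: [-0.2, 0.6, -0.0]
grip_width: 0.0007
```

```bash
cat > bar.py <<'E'
from h import *
from rig import robot,cams
import cv2
np.set_printoptions(precision=4,suppress=True)
def ends(n):
    c=cams.camera(n); cv2.imwrite(f"pics/{n}_last.png",c["pixels"][:,:,::-1]); h=cv2.cvtColor(c["pixels"],cv2.COLOR_RGB2HSV)
    m=cv2.inRange(h,(9,185,120),(20,255,255)); m[:, :200 if n=="side" else 325]=0; m[:, 300 if n=="side" else 450:]=0; m[210:]=0; m[:90]=0
    ys,xs=np.nonzero(m); i,j=xs.argmin(),xs.argmax(); return (xs[i],ys[xs==xs[i]].mean()),(xs[j],ys[xs==xs[j]].mean())
a,b=ends("scene"),ends("side"); print(a,b)
print(tri(a[0],b[1])); print(tri(a[1],b[0])); s=robot.get_obs(); print(s["time"],s["position"],s["ft_force"])
E
python3 bar.py
```

```text
((np.int64(344), np.float64(172.0)), (np.int64(385), np.float64(161.0))) ((np.int64(220), np.float64(132.5)), (np.int64(276), np.float64(167.0)))
(array([0.5543, 0.082 , 0.1216]), [np.float64(0.00043645145424860723), np.float64(0.0004364514542485062)])
(array([0.5379, 0.1935, 0.1295]), [np.float64(0.02783590291694008), np.float64(0.027835902916939985)])
18.1 [0.5708 0.1776 0.1374] [-0.5694 -0.5862 -0.6598]
```

carry_out:
  steps:
    - [[-0.2, 0, -0.6], 0, 1]
    - [[-0.4, 0, -0.1], 0, 1]
    - [[-0.5, 0, 0], 0, 1]
    - [[-0.5, 0, 0], 0, 1]
    - [[0, 0, 0], 0, 1]

```text
time: 18.6
position: [0.5555, 0.1774, 0.1299]
tool_rot: [1.0, -0.024, -0.013, -0.012]
ft_force: [0.5, -0.2, 0.5]
grip_width: 0.0008
```

```bash
python3 bar.py
```

```text
((np.int64(341), np.float64(165.0)), (np.int64(381), np.float64(154.5))) ((np.int64(216), np.float64(136.0)), (np.int64(268), np.float64(169.0)))
(array([0.5377, 0.0838, 0.1245]), [np.float64(0.0001692762845313017), np.float64(0.00016927628453137166)])
(array([0.524 , 0.1903, 0.1317]), [np.float64(0.023947998270282708), np.float64(0.023947998270282603)])
18.7 [0.5557 0.1774 0.1299] [ 0.3616 -0.4376 -0.3861]
```

carry_out:
  steps:
    - [[-0.5, 0, 0.1], 0, 1]
    - [[-0.5, 0, 0.1], 0, 1]
    - [[-0.5, 0, 0], 0, 1]
    - [[-0.5, 0, -0.1], 0, 1]
    - [[-0.5, 0, -0.1], 0, 1]
    - [[-0.5, 0, -0.1], 0, 1]
    - [[-0.4, 0, -0.2], 0, 1]
    - [[0, 0, 0], 0, 1]

```text
time: 19.5
position: [0.5181, 0.1775, 0.1267]
tool_rot: [1.0, -0.024, -0.014, -0.012]
ft_force: [0.9, -0.8, -0.4]
grip_width: 0.0007
```

```bash
python3 bar.py
```

```text
((np.int64(333), np.float64(153.0)), (np.int64(371), np.float64(144.0))) ((np.int64(206), np.float64(148.0)), (np.int64(248), np.float64(174.0)))
(array([0.5004, 0.0868, 0.1274]), [np.float64(0.0033185335048788924), np.float64(0.003318533504879016)])
(array([0.4917, 0.1828, 0.1285]), [np.float64(0.01698946459714668), np.float64(0.016989464597146644)])
19.6 [0.5187 0.1775 0.1269] [-0.2475  0.4224  0.4727]
```

carry_out:
  steps:
    - [[-0.4, 0, -0.1], 0, 1]
    - [[-0.4, 0, -0.1], 0, 1]
    - [[-0.4, 0, -0.2], 0, 1]
    - [[-0.4, 0, -0.2], 0, 1]
    - [[-0.3, 0, -0.2], 0, 1]
    - [[-0.3, 0, -0.1], 0, 1]
    - [[0, 0, 0], 0, 1]

```text
time: 20.3
position: [0.4957, 0.1775, 0.117]
tool_rot: [1.0, -0.024, -0.013, -0.012]
ft_force: [0.3, 0.4, 0.8]
grip_width: 0.0006
```

carry_out:
  steps:
    - [[-0.2, 0, 0], 0, 1]
    - [[-0.2, 0, 0], 0, 1]
    - [[-0.2, 0, 0], 0, 1]
    - [[0, 0, 0], 0, 1]

```text
time: 20.7
position: [0.4902, 0.1774, 0.117]
tool_rot: [1.0, -0.024, -0.012, -0.012]
ft_force: [-0.2, -0.2, -0.7]
grip_width: 0.0002
```

carry_out:
  steps:
    - [[-0.2, 0, 0], 0, 1]
    - [[-0.2, 0, 0], 0, 1]
    - [[0, 0, 0], 0, 1]

```text
time: 21.0
position: [0.4883, 0.1774, 0.1173]
tool_rot: [1.0, -0.024, -0.009, -0.012]
ft_force: [1.3, -0.6, -0.7]
grip_width: 0.0004
```

carry_out:
  steps:
    - [[-0.3, 0, 0], 0, 1]
    - [[-0.3, 0, 0], 0, 1]

```text
time: 21.2
position: [0.488, 0.1775, 0.1178]
tool_rot: [1.0, -0.024, -0.002, -0.013]
ft_force: [6.7, -1.0, -4.5]
grip_width: 0.0006
```

```bash
python3 bar.py; python3 - <<'E'
import cv2,numpy as np
a=cv2.imread("pics/side_last.png")[70:270,130:330];b=cv2.imread("pics/scene_last.png")[40:240,280:480]
cv2.imwrite("pics/m6.png",np.hstack([cv2.resize(i,(400,400),interpolation=2) for i in (a,b)]))
E
```

```text
((np.int64(326), np.float64(150.0)), (np.int64(363), np.float64(141.5))) ((np.int64(200), np.float64(163.0)), (np.int64(227), np.float64(183.0)))
(array([0.467 , 0.092 , 0.1162]), [np.float64(0.010872900182295161), np.float64(0.010872900182295095)])
(array([0.4686, 0.1762, 0.1145]), [np.float64(0.012114828389104071), np.float64(0.012114828389104037)])
21.3 [0.488  0.1774 0.1179] [ 7.1499 -0.6308 -4.5705]
```

View pics/m6.png

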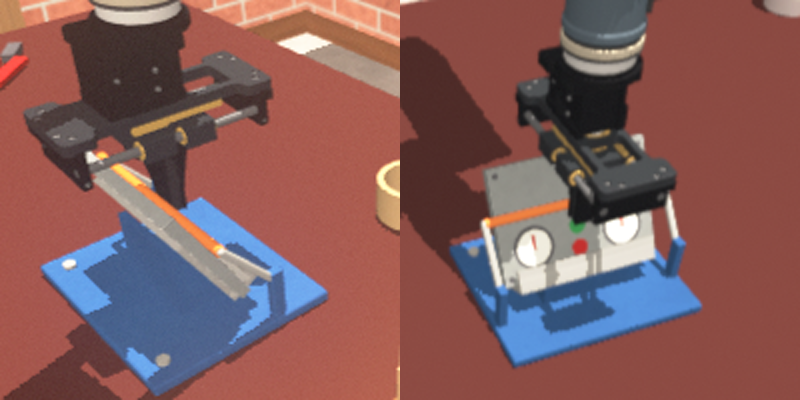

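The bar is on the panel with 7 N of reaction. Back off in +x first (the tip is below the bar), then up.

carry_out:
  steps:
    - [[0.3, 0, 0], 0, 1]
    - [[0.7, 0, 0], 0, 1]
    - [[1, 0, 0], 0, 1]
    - [[1.5, 0, 0], 0, 1]
    - [[1.5, 0, 0.5], 0, 1]
    - [[0.5, 0, 2], 0, 1]
    - [[0, 0, 2.5], 0, 1]
    - [[0, 0, 3], 0, 1]
    - [[0, 0, 3], 0, 1]
    - [[0, 0, 3], 0, 1]

```text
time: 22.3
position: [0.5373, 0.1765, 0.2561]
tool_rot: [0.999, -0.025, -0.018, -0.011]
ft_force: [-0.1, 0.3, -0.2]
grip_width: 0.0005
```

carry_out:
  steps:
    - [[0, 0, 3], 0, 1]
    - [[0, 0, 3], 0, 1]
    - [[0, 0, 2], 0, 1]
    - [[0, 0, 0], 0, 1]
    - [[0, 0, 0], 0, 1]

```text
time: 22.8
position: [0.5379, 0.1767, 0.3435]
tool_rot: [0.999, -0.025, -0.017, -0.012]
ft_force: [-0.5, 0.5, -0.9]
grip_width: 0.0005
```

```bash
python3 bar.py; python3 - <<'E'
import cv2,numpy as np
a=cv2.imread("pics/side_last.png")[70:270,130:330];b=cv2.imread("pics/scene_last.png")[40:240,280:480]
cv2.imwrite("pics/m7.png",np.hstack([cv2.resize(i,(400,400),interpolation=2) for i in (a,b)]))
E
```

```text
((np.int64(325), np.float64(151.0)), (np.int64(369), np.float64(140.0))) ((np.int64(205), np.float64(167.0)), (np.int64(226), np.float64(185.0)))
(array([0.4647, 0.0914, 0.113 ]), [np.float64(0.011642803260947696), np.float64(0.011642803260947746)])
(array([0.4739, 0.1829, 0.1093]), [np.float64(0.0024513106433885065), np.float64(0.0024513106433885308)])
22.9 [0.5377 0.1766 0.3428] [ 0.1522 -0.4241 -0.0067]
```

View pics/m7.png

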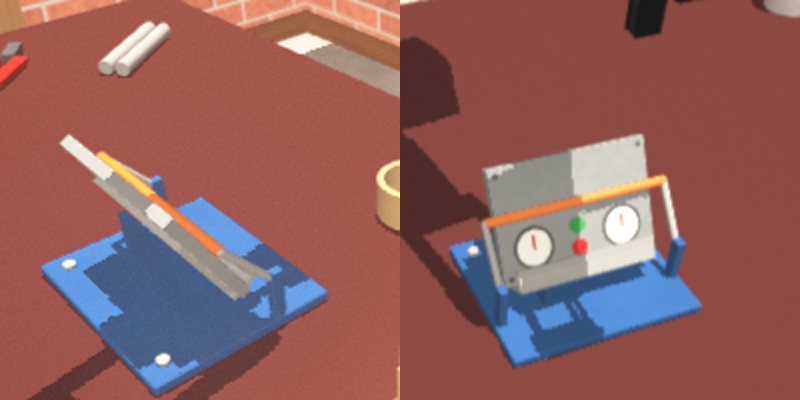

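```bash
python3 -c "
from rig import robot
print(robot.hand_in())"
```

```text
the job is handed in; nothing more can be done
None
```

The panel is leaning in the blue stand with its dials facing out and its bottom edge behind the lip. The orange bail is up and over, with its bar resting on the front of the panel. I handed the job in at about 23 s of the 61 s allowed.

- **Setting down:** I lowered the panel until it touched, then leaned it back between loosely opened fingers until it rested on the backrest. I let go and moved clear before touching the bail.
- **Bail:** I pushed the bar round with the closed fingers until it pressed on the panel, where the reaction was about 7 N. Then I backed off.
- **Last checks:** The final side and scene pictures show the panel flat against the backrest and about centred, by eye. One bar point, near its middle, measured (0.474, 0.183, 0.109), against about (0.474, 0.177, 0.107) expected.
- **Disagreed or not measured:**
    - The measurement of the bar's -y end was poor. Its two camera rays missed each other by over 20 mm, so I judged that end from the pictures.
    - The tool drifted 1–3° out of vertical during fast moves. I allowed for this when placing the panel.
    - I did not touch the other objects, and I did not measure them again at the end.

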